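# Open stuck sample jars and scan the codes under their caps

## Robot

A 6-joint arm with a two-finger parallel gripper is mounted at the origin on a cart in front of the work surface, level with it; the furniture and walls round the work are solid. World frame = base frame: x ahead of the robot, y to its left, z up, the work surface at z = 0. Lengths are in m, angles in rad, forces in N, time in s.
With the tool pointing down it reaches from about 0.375 to 0.9 m from the base axis. Payload 3.1 kg.
Tool frame: the origin (TCP) lies at the very end of the fingers, on their centre line; the grasp point (between the pads) lies manip.grasp_offset behind it (manip.grasp_offset is the distance from the TCP to the grasp point, in m); z points along the fingers, y is the line along which they close (so a half turn about z gives the same grasp; the last joint's range is limited). The gripper opens to 85 mm and grips with 20 to 120 N. Pads are 22 mm wide; open, the fingers measure 114 mm over their backs; the gripper's body (76 mm by 85 mm) begins 54 mm behind the grasp point. The pads swing forward as they close: fully open they stand 13 mm farther back than shut.
Start: joints at [-1.361, 0.527, 1.433, -0, 1.181, -0.178], TCP at [0.237, -0.578, 0.231] pointing down, gripper open.
Joint ranges: [-3.08, 3.08], [-0.75, 2.2], [0.22, 2.44], [-1.43, 4.57], [0, 2.65], [-2.85, 2.85]. Speed limits (rad/s): [2.79, 2.79, 3.14, 3.14, 3.14, 3.14].

## Interface

Orientations are given as [roll, pitch, yaw] about the fixed x, y, z axes, in that order (R = Rz(yaw) Ry(pitch) Rx(roll)).
In Python, from bench import manip gives the robot as it stands.
- The arm moves only by the shell command python3 -m crank 'ROWS' [FORCE]. ROWS is JSON, one flat list of numbers, 7 for each row, row after row: the shift along the world's x, y, z in cm, then the turn, a rotation vector about the world's x, y, z in rad, then the opening, from 0 (shut) to 1 (fully open). In form: [dx, dy, dz, ax, ay, az, grip, dx, dy, dz, ax, ay, az, grip, ...]. A call has 1 to 20 rows; each row shifts and turns the commanded pose from where the row before left it; what a row does not reach is not made up. A row lasts 1/8 s, in which the tool goes at most 62.5 mm and 10.7 degrees, less where a joint would pass 70% of its speed; a pose out of reach is approached as far as the arm can. A call is refused whole if a number of a shift passes 6.25 or a number of a turn 0.188, either way. A call with a gripper value outside its range is refused whole. The fingers move at their own pace and stop on an object; FORCE is the grip in N (left out, the last holds). Time passes only in rows, so rows that do not move let the fingers close. It gives the time, the measured TCP pose, the force, the opening and the grip force at its end, in the units of the state.
- manip.state(): the state, without advancing time (a new reading comes with each control period).
- manip.capture(name): name is "scene" or "top"; returns (picture, depth): 400x640x3 uint8, red, green, blue; 400x640 float32, m along the optical axis (not along the pixel's ray), 0 where there is no reading.
- manip.camera_info(name): a dict with "fx", "fy", "cx", "cy" (pixels), "position" and "orientation" of the camera in the world. Camera axes: x right, y up, looking along -z (the intrinsics and any distortion apply to the point x, -y, -z); pixel columns grow to the right and rows downward; lengths in m; the calibration is good to about 2 mm. A picture is of the moment at which its call begins. camera_info takes no time and is no camera call.
- manip.hand_in(): hands the job in; it is judged then, once.
The state is a dict: "clock": time; "q": joint angles; "dq": joint speeds; "effort": joint torques, N m; "tool_pos": TCP position; "orientation": TCP orientation; "ft_force": force on the tool from outside, world axes, zero at the start; "wrist_torque": the same for the moment, N m; "finger_gap": finger opening in m; "finger_force": force on a finger pad.
Only numpy, scipy, OpenCV 4.12 (cv2) and the standard library are available. Lean on these libraries where they do the work, as an engineer would, in place of code of your own. Each camera call takes 0.05 s, during which the arm holds its last target. There are 200 camera calls.

## Task

Two or all of the three clamped sample jars are still closed: break the stuck cap of each closed jar loose with a hard anticlockwise twist, spin it round until it comes free, lift it off and set it top up in the aluminium tray. With all the caps in the tray, take the scanner by its handle and hold its window steady over the middle of the bare code label on every jar, some 6 cm above it, for three seconds, in the order red-banded jar, blue, yellow. Then lay the scanner back flat, window down, along the middle of its mat, and leave the crucible, the small jar and the brown bottle behind the work where they stand.

Things in the scene. Friction and masses are not known exactly. Their poses are not given: they have to be found in the camera images.
- cap_red_mid (a point): centre of the red ribbed cap, 58 mm wide (60 over ribs), 30 high, 60 g, z up. Stuck by a spring catch: grip firmly (25 N+), turn anticlockwise from above: about 0.4 N m for the first 0.4 rad, then free. Locked under lips at first; lifts straight off from 1.2 to 2.4 (best 1.5 to 1.8); stop at about 2.6; no thread, does not rise; blocked clockwise. None if absent (jar already open)
- label_red (a point): centre of the code label (33 mm disc, black bars) facing up on the neck of the red-banded jar, 113 mm above the worktop, under the cap. Amber jar 76 mm wide up to 72 mm height, neck 36 wide (48 over its lips), fixed by a 100 mm square clamp plate. On the jar the cap's centre is 10 mm below this point
- cap_blue_mid (a point): centre of the blue ribbed cap, 58 mm wide (60 over ribs), 30 high, 60 g, z up. Stuck by a spring catch: grip firmly (25 N+), turn anticlockwise from above: about 0.4 N m for the first 0.4 rad, then free. Locked under lips at first; lifts straight off from 1.2 to 2.4 (best 1.5 to 1.8); stop at about 2.6; no thread, does not rise; blocked clockwise. None if absent (jar already open)
- label_blue (a point): centre of the code label (33 mm disc, black bars) facing up on the neck of the blue-banded jar, 113 mm above the worktop, under the cap. Amber jar 76 mm wide up to 72 mm height, neck 36 wide (48 over its lips), fixed by a 100 mm square clamp plate. On the jar the cap's centre is 10 mm below this point
- cap_yellow_mid (a point): centre of the yellow ribbed cap, 58 mm wide (60 over ribs), 30 high, 60 g, z up. Stuck by a spring catch: grip firmly (25 N+), turn anticlockwise from above: about 0.4 N m for the first 0.4 rad, then free. Locked under lips at first; lifts straight off from 1.2 to 2.4 (best 1.5 to 1.8); stop at about 2.6; no thread, does not rise; blocked clockwise. None if absent (jar already open)
- label_yellow (a point): centre of the code label (33 mm disc, black bars) facing up on the neck of the yellow-banded jar, 113 mm above the worktop, under the cap. Amber jar 76 mm wide up to 72 mm height, neck 36 wide (48 over its lips), fixed by a 100 mm square clamp plate. On the jar the cap's centre is 10 mm below this point
- tray: loose aluminium tray, 130 mm (its x) by 220 mm (its y), 18 mm high, walls and floor 4 mm thick; origin at the centre of its underside. Three caps fit side by side along its y, 70 mm apart; a cap standing in it has its centre 19 mm above the origin
- mat: thin dark rubber mat fixed to the worktop, 110 mm (its x) by 210 mm (its y), 3 mm thick; origin at the centre of its underside. The scanner's place, which lies along the mat's y
- scanner_grip (a point): hand scanner, 147 mm long (its x), lying window down, 160 g; handle 30 mm wide (its y), 30 high; head at the +x end, 58 wide, 34 high. The point is in the middle of the handle's width, near the centre of mass, 17 mm above the underside; x to the head, z up. Handle from 72 mm behind it to 25 mm before it, head from 25 to 75 mm before it
- scanner_window (a point): centre of the scanner's red reading window, in the underside of its head, 56 mm ahead of (its x) and 17 mm below scanner_grip; it looks along the scanner's -z (down when the scanner lies flat)
- crucible: white crucible cup, 83 mm wide, 58 mm high, a bystander; origin at the centre of its underside
- specimen_jar: small clear jar with black lid, 50 mm wide, 65 mm high, a bystander; origin at the centre of its underside
- brown_bottle_1: small brown bottle with white cap, 45 mm wide, 89 mm high, a bystander; origin at the centre of its underside

How it is judged:
On the way, in this order (a step that is already met when the one before it is completed fails the run):
1. all caps lie top up in the tray (x of cap_red_mid in the frame of tray between -0.055 and 0.055 m and y of cap_red_mid in the frame of tray between -0.1 and 0.1 m and z of cap_red_mid in the frame of tray between 0.01 and 0.028 m and angle between each of cap_red_mid, cap_blue_mid, cap_yellow_mid's own z axis and vertical below 0.2 rad and x of cap_blue_mid in the frame of tray between -0.055 and 0.055 m and y of cap_blue_mid in the frame of tray between -0.1 and 0.1 m and z of cap_blue_mid in the frame of tray between 0.01 and 0.028 m and x of cap_yellow_mid in the frame of tray between -0.055 and 0.055 m and y of cap_yellow_mid in the frame of tray between -0.1 and 0.1 m and z of cap_yellow_mid in the frame of tray between 0.01 and 0.028 m), for 0.2 s.
2. the scanner's window is held over the red-banded jar's label, within 15 mm of its centre and 30 to 90 mm from it, for 2 s (x of label_red in the frame of scanner_window between -0.015 and 0.015 m and y of label_red in the frame of scanner_window between -0.015 and 0.015 m and z of label_red in the frame of scanner_window between -0.09 and -0.03 m), for 2 s.
3. the scanner's window is held over the blue-banded jar's label, within 15 mm of its centre and 30 to 90 mm from it, for 2 s (x of label_blue in the frame of scanner_window between -0.015 and 0.015 m and y of label_blue in the frame of scanner_window between -0.015 and 0.015 m and z of label_blue in the frame of scanner_window between -0.09 and -0.03 m), for 2 s.
4. the scanner's window is held over the yellow-banded jar's label, within 15 mm of its centre and 30 to 90 mm from it, for 2 s (x of label_yellow in the frame of scanner_window between -0.015 and 0.015 m and y of label_yellow in the frame of scanner_window between -0.015 and 0.015 m and z of label_yellow in the frame of scanner_window between -0.09 and -0.03 m), for 2 s.
At the end, for the whole second after the job is handed in: every cap lies top up in the tray (tilt under 0.2 rad, not on another cap); the scanner lies flat with its window down on its mat, its grip point within 45 mm (mat's x) and 50 mm (mat's y) of the mat's middle and within 0.5 rad of the mat's length (all of step 1 and x of scanner_grip in the frame of mat between -0.045 and 0.045 m and y of scanner_grip in the frame of mat between -0.05 and 0.05 m and height (world z) of scanner_grip below 0.027 m and angle between scanner_grip's own z axis and vertical below 0.12 rad and angle between the x axis of scanner_grip and the y axis of mat, either way round below 0.5 rad); the robot touches nothing.
It fails at once if white crucible cup moved more than 3 cm (distance of crucible from where it was at the start of the episode above 0.03 m).
It fails at once if small clear jar with black lid moved more than 3 cm (distance of specimen_jar from where it was at the start of the episode above 0.03 m).
It fails at once if small brown bottle with white cap moved more than 3 cm (distance of brown_bottle_1 from where it was at the start of the episode above 0.03 m).
Of cap_red, cap_blue, cap_yellow only 2 to 3 are there at a start; the rules pass over those that are not, and their reading is None.
At some moment in a run one of scanner, tray may be knocked a few centimetres aside while the robot is not near it.
It also fails if it takes over 208 s, if anything falls off the work surface, if the arm or the gripper's body presses on something with over 40 N, if the wrist force passes 120 N, or if a joint passes its speed limit or range.

## Working session

There is one attempt and no reset: what is moved stays moved. The work goes in short steps, Python scripts to look and compute and a shell command to move; the robot and the scene stay as the last step left them, time stands still between calls to the robot, and variables do not carry over. Pictures are saved under pics/ and viewed, at most 14 in all, crops included, and the job is handed in when it is done.

```bash
ls; mkdir -p pics; cat > h.py <<'E'
import numpy as np, cv2
from scipy.spatial.transform import Rotation as R
from bench import manip
def grab(n,f=None):
    im,d=manip.capture(n); i=manip.camera_info(n)
    if f: cv2.imwrite('pics/'+f,im[:,:,::-1])
    o=np.array(i['orientation'],float)
    Rm=(R.from_euler('xyz',o) if o.size==3 else R.from_matrix(o)).as_matrix()
    v,u=np.mgrid[0:400,0:640]
    P=np.stack([(u-i['cx'])/i['fx']*d,-(v-i['cy'])/i['fy']*d,-d],-1)@Rm.T+np.array(i['position'])
    P[d==0]=np.nan
    return im,d,P
E
python3 - <<'E'
from h import *
for n in('scene','top'):
    im,d,P=grab(n,n+'0.png'); print(manip.camera_info(n)); np.save(n+'0.npy',P)
print(manip.state(),manip.grasp_offset)
E
```

```text
pics
{'fx': 496.5453572878659, 'fy': 496.5453572878659, 'cx': 325.12326832108295, 'cy': 207.1226209467658, 'position': array([-0.53825011, -0.65587058,  0.7719726 ]), 'orientation': array([ 1.09448583, -0.02484735, -1.0771256 ])}
{'fx': 366.05064393924334, 'fy': 366.05064393924334, 'cx': 317.73674742368036, 'cy': 197.2915917225732, 'position': array([ 0.40559315, -0.05571436,  0.92350561]), 'orientation': array([ 0.22844251, -0.00513565, -1.63323711])}
{'clock': 0.1, 'q': array([-1.36049800e+00,  5.28342795e-01,  1.43378341e+00,  2.78995154e-06,
        1.18141991e+00, -1.78536242e-01]), 'dq': array([ 0.00048148, -0.00163426, -0.00477068,  0.00014651,  0.00105351,
       -0.00015335]), 'effort': array([ 2.37248951e-04, -4.43304992e+01, -1.78585660e+01, -2.46418485e-04,
        3.87879816e-03,  5.82813158e-06]), 'tool_pos': array([ 0.23681262, -0.57769389,  0.23044723]), 'orientation': array([-3.13967070e+00, -3.49450958e-04,  3.88833176e-01]), 'ft_force': array([ 0.38472273, -0.42533771,  0.1042005 ]), 'wrist_torque': array([-0.02622902, -0.00813065,  0.06159691]), 'finger_force': 0.0, 'finger_gap': 0.08516844169623604} 0.0187
```

View pics/top0.png

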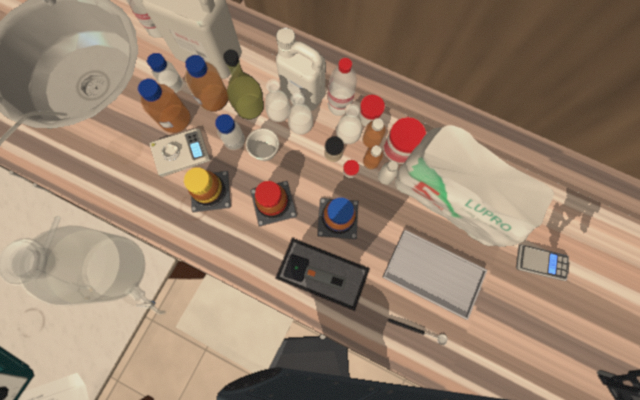

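View pics/scene0.png

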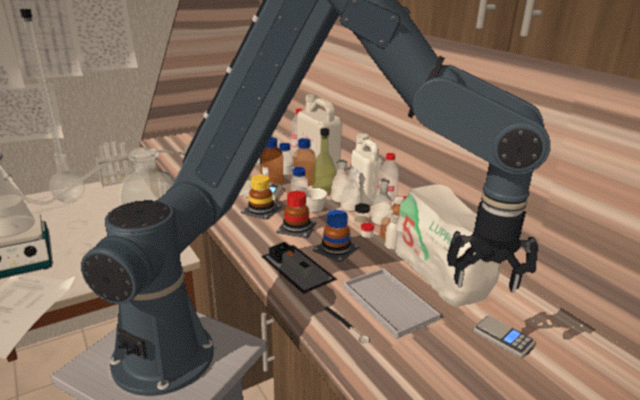

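The top view shows all three jars capped: yellow (203,183), red (269,198) and blue (341,214). The mat with the scanner on it is at (322,273), its head to the left at (296,268), and the tray is at (434,272). The scene view agrees. Next I'll measure these.

```bash
cat >> h.py <<'E'
def med(P,m): return np.nanmedian(P[m],0).round(4), int(m.sum())
def rect(P,m):
    (c,s,a)=cv2.minAreaRect(P[m][:,:2].astype(np.float32)*1000); return np.round(c,1),np.round(s,1),round(a,1)
def big(m):
    n,l,s,_=cv2.connectedComponentsWithStats(m.astype(np.uint8)); return l==1+np.argmax(s[1:,4])
def circ(P,m):
    (c,r)=cv2.minEnclosingCircle(P[m][:,:2].astype(np.float32)*1000); return np.round(c,1),round(r,1),np.nanmedian(P[m][:,2]).round(4)
def win(u0,u1,v0,v1):
    w=np.zeros((400,640),bool); w[v0:v1,u0:u1]=1; return w
E
python3 - <<'E'
from h import *
P=np.load('top0.npy'); z=P[:,:,2]; im=cv2.imread('pics/top0.png')
for n,u,v in(('yellow',203,183),('red',269,198),('blue',341,214)):
    m=big((z>.108)&(z<.128)&win(u-25,u+25,v-28,v+22)); print(n,circ(P,m),med(P,m))
w=win(375,495,220,325)
m=big(w&(z>.003)&(z<.03)); print('tray',rect(P,m),med(P,m))
m=w&(z>.013)&(z<.03); print('trayrim',rect(P,big(m)))
w=win(262,380,230,315)
g=im.max(2)<70
m=big(w&g&(z<.05)); print('mat',rect(P,m),med(P,m))
m=big(w&(z>.02)&(z<.06)); print('scanner',rect(P,m),med(P,m), )
m=big(w&(z>.034)&(z<.045)); print('head',rect(P,m),med(P,m))
for n,u,v in(('cruc',262,145),('spec',334,147),('b',388,172),('redc',351,169)):
    m=win(u-4,u+4,v-4,v+4); print(n,med(P,m))
cv2.imwrite('pics/matcrop.png',cv2.resize(im[120:330,170:500],None,fx=2.4,fy=2.4,interpolation=cv2.INTER_CUBIC))
E
```

```text
yellow (array([651.7, 203.4]), 29.5, np.float64(0.1177)) (array([0.6503, 0.2027, 0.1177]), 522)
red (array([610.4,  41.7]), 30.0, np.float64(0.1178)) (array([0.6089, 0.0414, 0.1178]), 526)
blue (array([ 561.1, -120.4]), 29.8, np.float64(0.118)) (array([ 0.5593, -0.1198,  0.118 ]), 532)
tray (array([ 408.7, -349.2]), array([231.1, 142. ]), 61.0) (array([ 0.4065, -0.3501,  0.005 ]), 4043)
trayrim (array([ 408.7, -345.8]), array([221.1, 130.5]), 59.7)
mat (array([425.5, -73.2]), array([207.9, 108.8]), 65.0) (array([ 0.4156, -0.0881,  0.0031]), 880)
scanner (array([425.4, -55.3]), array([147.5,  57.3]), 68.9) (array([ 0.4269, -0.0361,  0.0355]), 1021)
head (array([424.4, -53.2]), array([143.1,  57. ]), 67.4) (array([ 0.4322, -0.0214,  0.0365]), 705)
cruc (array([0.7724, 0.0669, 0.0037]), 64)
spec (array([ 0.7316, -0.1198,  0.0649]), 64)
b (array([ 0.6543, -0.2437,  0.0749]), 64)
redc (array([ 0.6815, -0.1611,  0.033 ]), 64)
```

View pics/matcrop.png

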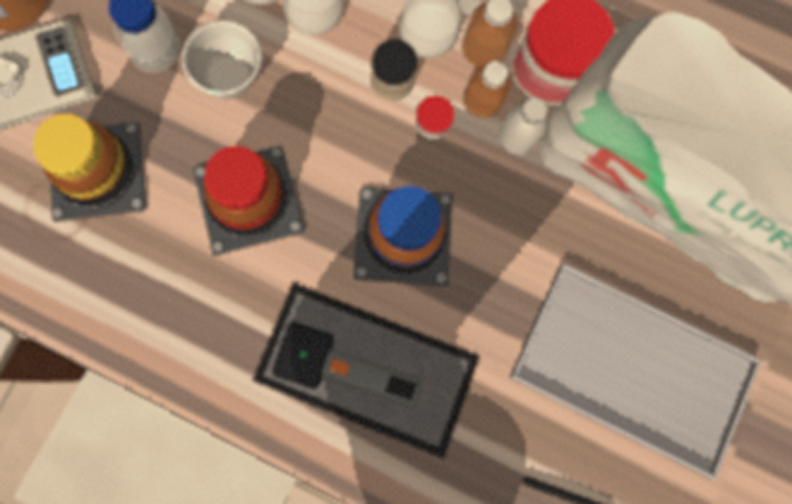

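All three caps measure 29.5–30 mm in radius with tops at 0.118, as they should. The tray measures 221×130, the mat 208×109 and the scanner 147×57, which also fits. The crop shows the scanner head at the left end of the mat, (300,355). Next: where the open fingertips stand relative to the TCP, and the path for the red cap.

```bash
python3 - <<'E'
from h import *
P=np.load('scene0.npy'); T=np.array([.2368,-.5777])
q=P[win(440,545,225,300)]; q=q[~np.isnan(q[:,0])]
q=q[(np.hypot(*(q[:,:2]-T).T)<.075)&(q[:,2]>.15)]
for s in (-1,1):
    t=np.array([np.sin(.389),-np.cos(.389)])*s
    m=(q[:,:2]-T)@t>.03; k=q[m]; print(s,m.sum(),np.sort(k[:,2])[:12].round(4))
E
```

```text
-1 1117 [0.2455 0.2486 0.2486 0.2496 0.25   0.25   0.2502 0.2509 0.2521 0.2524
 0.2528 0.2528]
1 923 [0.2456 0.2463 0.2467 0.2473 0.2474 0.2477 0.2481 0.2482 0.2484 0.2495
 0.2496 0.25  ]
```

The open tips stand about 14 mm behind the TCP, so the TCP is the shut-finger tip. At a 58 mm gap I expect about 6 mm of retraction, so I'll grip with the TCP 16 mm below the cap centre. Starting the twist at yaw -0.6 means it ends already aligned with the tray (1.05). Now to above red.

```bash
python3 -m crank '[2.08,3.44,-0.33,0,0,-0.055,1, 2.08,3.44,-0.33,0,0,-0.055,1, 2.08,3.44,-0.33,0,0,-0.055,1, 2.08,3.44,-0.33,0,0,-0.055,1, 2.08,3.44,-0.33,0,0,-0.055,1, 2.08,3.44,-0.33,0,0,-0.055,1, 2.08,3.44,-0.33,0,0,-0.055,1, 2.08,3.44,-0.33,0,0,-0.055,1, 2.08,3.44,-0.33,0,0,-0.055,1, 2.08,3.44,-0.33,0,0,-0.055,1, 2.08,3.44,-0.33,0,0,-0.055,1, 2.08,3.44,-0.33,0,0,-0.055,1, 2.08,3.44,-0.33,0,0,-0.055,1, 2.08,3.44,-0.33,0,0,-0.055,1, 2.08,3.44,-0.33,0,0,-0.055,1, 2.08,3.44,-0.33,0,0,-0.055,1, 2.08,3.44,-0.33,0,0,-0.055,1, 2.08,3.44,-0.33,0,0,-0.055,1, 0,0,0,0,0,0,1, 0,0,0,0,0,0,1]' 70
```

```text
clock: 2.6
tool_pos: [0.6106, 0.0407, 0.1714]
orientation: [3.14, 0.001, -0.6]
ft_force: [0.5, -0.4, 0.1]
finger_gap: 0.0854
finger_force: 0.0
```

```bash
python3 -m crank '[0,0.1,-2.1,0,0,0,1, 0,0,-2.1,0,0,0,1, 0,0,-2.1,0,0,0,1, 0,0,-2.1,0,0,0,1, 0,0,0,0,0,0,1, 0,0,0,0,0,0,0.4, 0,0,0,0,0,0,0.4, 0,0,0,0,0,0,0.4, 0,0,0,0,0,0,0.4, 0,0,0,0,0,0,0.4, 0,0,0,0,0,0,0.4, 0,0,0,0,0,0,0.4]' 70
```

```text
clock: 4.1
tool_pos: [0.612, 0.041, 0.0895]
orientation: [3.141, -0.003, -0.6]
ft_force: [-2.5, -3.1, 6.7]
finger_gap: 0.0563
finger_force: 74.8
```

```bash
python3 -m crank '[0,0,0,0,0,0.1,0.4, 0,0,0,0,0,0.1,0.4, 0,0,0,0,0,0.1,0.4, 0,0,0,0,0,0.1,0.4, 0,0,0,0,0,0.1,0.4, 0,0,0,0,0,0.15,0.4, 0,0,0,0,0,0.15,0.4, 0,0,0,0,0,0.15,0.4, 0,0,0,0,0,0.15,0.4, 0,0,0,0,0,0.15,0.4, 0,0,0,0,0,0.15,0.4, 0,0,0,0,0,0.15,0.4, 0,0,0,0,0,0.1,0.4, 0,0,0,0,0,0,0.4, 0,0,0,0,0,0,0.4]' 70
python3 -m crank '[0,0,0.5,0,0,0,0.4, 0,0,0.5,0,0,0,0.4, 0,0,0.5,0,0,0,0.4, 0,0,0.5,0,0,0,0.4, 0,0,0,0,0,0,0.4]' 70
```

```text
clock: 5.98
tool_pos: [0.6119, 0.0419, 0.0895]
orientation: [3.14, -0.001, 1.049]
ft_force: [-2.3, -1.5, 6.6]
finger_gap: 0.0566
finger_force: 75.0
clock: 6.6
tool_pos: [0.6117, 0.0419, 0.1084]
orientation: [3.141, -0.0, 1.049]
ft_force: [0.2, 0.6, -0.7]
finger_gap: 0.0567
finger_force: 74.2
```

```bash
python3 -m crank '[0,0,4,0,0,0,0.4, 0,0,4,0,0,0,0.4, -1.98,-3.72,0,0,0,0,0.4, -1.98,-3.72,0,0,0,0,0.4, -1.98,-3.72,0,0,0,0,0.4, -1.98,-3.72,0,0,0,0,0.4, -1.98,-3.72,0,0,0,0,0.4, -1.98,-3.72,0,0,0,0,0.4, -1.98,-3.72,0,0,0,0,0.4, -1.98,-3.72,0,0,0,0,0.4, -1.98,-3.72,0,0,0,0,0.4, -1.98,-3.72,0,0,0,0,0.4, -1.98,-3.72,0,0,0,0,0.4, -1.98,-3.72,0,0,0,0,0.4, 0,0,-4,0,0,0,0.4, 0,0,-4,0,0,0,0.4, 0,0,0,0,0,0,0.4]' 70
cat > tray.py <<'E'
from h import *
import sys
im,d,P=grab('top',sys.argv[1]); z=P[:,:,2]
w=win(330,540,180,370)
m=big(w&(z>.012)&(z<.024)); print('rim',rect(P,m),m.sum())
E
python3 tray.py top1.png; python3 -c "
from h import *
grab('scene','scene1.png')"
```

```text
clock: 8.72
tool_pos: [0.3722, -0.4024, 0.1052]
orientation: [-3.135, -0.004, 1.048]
ft_force: [-0.0, -0.4, 0.4]
finger_gap: 0.0565
finger_force: 74.7
rim (array([ 411.5, -341.3]), array([210.1, 130.7]), 59.6) 355
```

View pics/scene1.png

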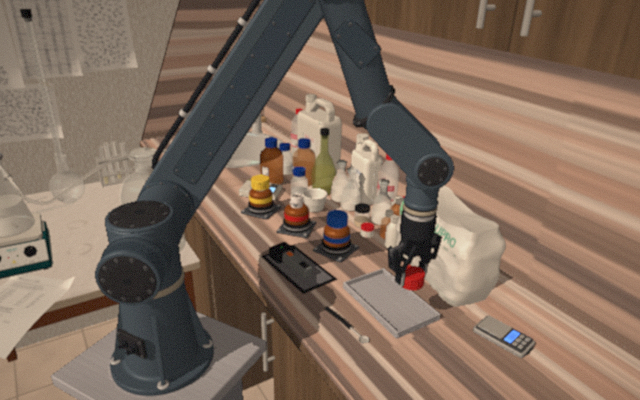

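The red cap hangs level in the gripper at (410,277), and the red jar's pale label shows at (296,199). The tray hasn't moved. Lowering.

```bash
python3 -m crank '[0.1,-0.2,-1.8,0,0,0,0.4, 0,0,-1.8,0,0,0,0.4, 0,0,-1.8,0,0,0,0.4, 0,0,-1.8,0,0,0,0.4, 0,0,-1.8,0,0,0,0.4, 0,0,-0.35,0,0,0,0.4, 0,0,-0.3,0,0,0,0.4, 0,0,0,0,0,0,0.4, 0,0,0,0,0,0,0.4]' 70
```

```text
clock: 9.95
tool_pos: [0.3749, -0.4069, 0.0119]
orientation: [3.141, 0.0, 1.049]
ft_force: [1.3, 0.6, -0.6]
finger_gap: 0.0564
finger_force: 74.7
```

```bash
python3 -m crank '[0,0,-0.25,0,0,0,0.4, 0,0,-0.2,0,0,0,0.4, 0,0,0,0,0,0,0.4, 0,0,0,0,0,0,0.4]' 70
```

```text
clock: 10.45
tool_pos: [0.3747, -0.4065, 0.0068]
orientation: [-3.141, -0.0, 1.049]
ft_force: [0.3, 0.2, -1.7]
finger_gap: 0.0565
finger_force: 74.7
```

```bash
python3 -m crank '[0,0,0,0,0,0,0.82, 0,0,0,0,0,0,0.82, 0,0,0,0,0,0,0.82, 0,0,2,0,0,0,0.82, 0,0,5,0,0,0,1, 0,0,5,0,0,0,1, 0,0,4.3,0,0,0,1, 1.86,2.86,0,0,0,-0.165,1, 1.86,2.86,0,0,0,-0.165,1, 1.86,2.86,0,0,0,-0.165,1, 1.86,2.86,0,0,0,-0.165,1, 1.86,2.86,0,0,0,-0.165,1, 1.86,2.86,0,0,0,-0.165,1, 1.86,2.86,0,0,0,-0.165,1, 1.86,2.86,0,0,0,-0.165,1, 1.86,2.86,0,0,0,-0.165,1, 1.86,2.86,0,0,0,-0.165,1]' 70
python3 -m crank '[0,0,0,0,0,0,1, 0,0,0,0,0,0,1]' 70
cat > caps.py <<'E'
from h import *
import sys
im,d,P=grab('top',sys.argv[1]); z=P[:,:,2]
w=win(330,540,180,370)
m=w&(z>.028)&(z<.04)
n,l,s,c=cv2.connectedComponentsWithStats(m.astype(np.uint8))
for i in range(1,n):
    if s[i,4]>60: print(circ(P,l==i),s[i,4],im[l==i].mean(0).round())
m=w&(z>.012)&(z<.024); print('rim',rect(P,big(m)))
E
python3 caps.py top2.png
```

```text
clock: 12.58
tool_pos: [0.5611, -0.1195, 0.1699]
orientation: [3.142, 0.0, -0.607]
ft_force: [-0.3, 0.4, -0.1]
finger_gap: 0.0855
finger_force: 0.0
clock: 12.82
tool_pos: [0.5603, -0.1207, 0.1698]
orientation: [3.141, 0.0, -0.599]
ft_force: [0.5, 0.9, 0.1]
finger_gap: 0.0854
finger_force: 0.0
(array([ 587.4, -329.7]), 57.7, np.float64(0.0339)) 90 [224. 212. 187.]
(array([ 506.9, -432.8]), 68.1, np.float64(0.0341)) 84 [219. 205. 181.]
(array([ 374.1, -405.7]), 29.8, np.float64(0.0339)) 500 [216.  59.  53.]
rim (array([ 408.6, -345.8]), array([221.1, 130.6]), 60.0)
```

View pics/top2.png

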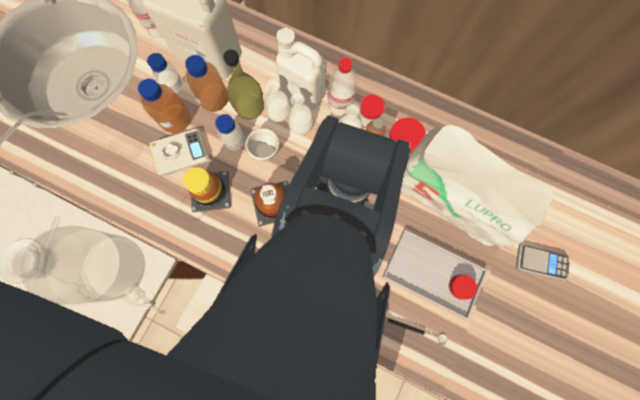

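The red cap stands flat in the tray at (463,287), top at 0.034, and the red jar's label is visible at (268,195). Now blue.

```bash
python3 -m crank '[0.05,0,-2.1,0,0,0,1, 0,0,-2.1,0,0,0,1, 0,0,-2.1,0,0,0,1, 0,0,-2.1,0,0,0,1, 0,0,0,0,0,0,1, 0,0,0,0,0,0,0.4, 0,0,0,0,0,0,0.4, 0,0,0,0,0,0,0.4, 0,0,0,0,0,0,0.4, 0,0,0,0,0,0,0.4, 0,0,0,0,0,0,0.4, 0,0,0,0,0,0,0.4]' 70
python3 -m crank '[0,0,0,0,0,0.1,0.4, 0,0,0,0,0,0.1,0.4, 0,0,0,0,0,0.1,0.4, 0,0,0,0,0,0.1,0.4, 0,0,0,0,0,0.1,0.4, 0,0,0,0,0,0.15,0.4, 0,0,0,0,0,0.15,0.4, 0,0,0,0,0,0.15,0.4, 0,0,0,0,0,0.15,0.4, 0,0,0,0,0,0.15,0.4, 0,0,0,0,0,0.15,0.4, 0,0,0,0,0,0.15,0.4, 0,0,0,0,0,0.1,0.4, 0,0,0,0,0,0,0.4, 0,0,0,0,0,0,0.4]' 70
```

```text
clock: 14.38
tool_pos: [0.5617, -0.1215, 0.0876]
orientation: [3.141, -0.003, -0.6]
ft_force: [-2.0, -1.7, 5.9]
finger_gap: 0.0572
finger_force: 74.3
clock: 16.25
tool_pos: [0.562, -0.1211, 0.0876]
orientation: [3.139, 0.0, 1.049]
ft_force: [-2.5, -0.7, 5.7]
finger_gap: 0.0576
finger_force: 74.3
```

```bash
python3 -m crank '[0,0,0.5,0,0,0,0.4, 0,0,0.5,0,0,0,0.4, 0,0,0.5,0,0,0,0.4, 0,0,0.5,0,0,0,0.4, 0,0,0,0,0,0,0.4]' 70
python3 -m crank '[0,0,4,0,0,0,0.4, 0,0,4,0,0,0,0.4, -1.7,-2.5,0,0,0,0,0.4, -1.7,-2.5,0,0,0,0,0.4, -1.7,-2.5,0,0,0,0,0.4, -1.7,-2.5,0,0,0,0,0.4, -1.7,-2.5,0,0,0,0,0.4, -1.7,-2.5,0,0,0,0,0.4, -1.7,-2.5,0,0,0,0,0.4, -1.7,-2.5,0,0,0,0,0.4, -1.7,-2.5,0,0,0,0,0.4, 0,0,-4,0,0,0,0.4, 0,0,-4,0,0,0,0.4, 0,0,0,0,0,0,0.4, 0,0,0,0,0,0,0.4]' 70
python3 caps.py top3.png
```

```text
clock: 16.88
tool_pos: [0.5616, -0.1206, 0.1064]
orientation: [3.141, -0.0, 1.049]
ft_force: [0.1, -0.1, -0.3]
finger_gap: 0.057
finger_force: 74.4
clock: 18.75
tool_pos: [0.4088, -0.346, 0.1067]
orientation: [3.14, 0.0, 1.049]
ft_force: [0.5, -0.4, 0.2]
finger_gap: 0.0575
finger_force: 74.9
(array([ 594.6, -327.9]), 73.9, np.float64(0.0338)) 118 [214. 200. 175.]
(array([ 405.9, -103.8]), 23.3, np.float64(0.0335)) 192 [84. 80. 74.]
rim (array([ 486.3, -267.4]), array([34.7, 93. ]), 35.7)
```

```bash
python3 - <<'E'
from h import *
for n in('scene1','now'):
    im,d,P=grab('scene','scene3.png'); z=P[:,:,2]
    m=win(330,450,255,345)&(z>.012)&(z<.022); print(rect(P,big(m)),m.sum())
    m=win(330,450,255,345)&(z>.08)&(z<.125)&(im[:,:,2]>im[:,:,0]+30.); print('bluecap',med(P,m), np.nanmin(P[m][:,2]) if m.any() else 0); break
E
```

```text
(array([ 410.4, -345.7]), array([226. , 133.7]), 60.2) 1016
bluecap (array([ 0.3838, -0.3573,  0.1194]), 81) 0.11173968680708446
```

View pics/scene3.png

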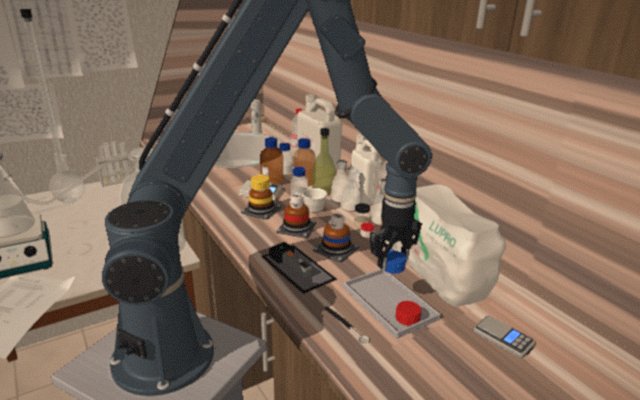

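The blue cap is held over the tray at (395,262). The tray is unmoved, with red standing in it at (408,313). Placing blue, then on to yellow.

```bash
python3 -m crank '[0,0,-1.85,0,0,0,0.4, 0,0,-1.85,0,0,0,0.4, 0,0,-1.85,0,0,0,0.4, 0,0,-1.85,0,0,0,0.4, 0,0,-1.85,0,0,0,0.4, 0,0,-0.5,0,0,0,0.4, 0,0,-0.35,0,0,0,0.4, 0,0,0,0,0,0,0.4, 0,0,0,0,0,0,0.4]' 70
```

```text
clock: 19.98
tool_pos: [0.4085, -0.3458, 0.0055]
orientation: [3.14, 0.0, 1.049]
ft_force: [0.6, 0.1, 0.5]
finger_gap: 0.0572
finger_force: 74.9
```

```bash
python3 -m crank '[0,0,0,0,0,0,0.82, 0,0,0,0,0,0,0.82, 0,0,0,0,0,0,0.82, 0,0,2,0,0,0,0.82, 0,0,5,0,0,0,1, 0,0,5,0,0,0,1, 0,0,4.5,0,0,0,1]' 70
python3 -m crank '[1.74,3.92,0,0,0,-0.118,1, 1.74,3.92,0,0,0,-0.118,1, 1.74,3.92,0,0,0,-0.118,1, 1.74,3.92,0,0,0,-0.118,1, 1.74,3.92,0,0,0,-0.118,1, 1.74,3.92,0,0,0,-0.118,1, 1.74,3.92,0,0,0,-0.118,1, 1.74,3.92,0,0,0,-0.118,1, 1.74,3.92,0,0,0,-0.118,1, 1.74,3.92,0,0,0,-0.118,1, 1.74,3.92,0,0,0,-0.118,1, 1.74,3.92,0,0,0,-0.118,1, 1.74,3.92,0,0,0,-0.118,1, 1.74,3.92,0,0,0,-0.118,1, 0,0,0,0,0,0,1, 0,0,0,0,0,0,1]' 70
python3 caps.py top4.png
```

```text
clock: 20.85
tool_pos: [0.4082, -0.3454, 0.1716]
orientation: [3.141, 0.0, 1.049]
ft_force: [0.5, -0.8, 0.0]
finger_gap: 0.0854
finger_force: 0.0
clock: 22.85
tool_pos: [0.651, 0.2029, 0.1694]
orientation: [3.14, 0.001, -0.602]
ft_force: [-1.0, 0.4, -0.8]
finger_gap: 0.0855
finger_force: 0.0
(array([ 595.2, -328.1]), 73.6, np.float64(0.0339)) 120 [209. 194. 170.]
(array([ 505. , -438.2]), 63.0, np.float64(0.0333)) 82 [205. 190. 166.]
(array([ 536.7, -128.5]), 32.3, np.float64(0.0298)) 61 [60. 57. 61.]
(array([ 407.7, -343.8]), 29.5, np.float64(0.0342)) 485 [ 55.  97. 165.]
(array([ 405.9, -103.8]), 23.3, np.float64(0.0336)) 187 [86. 82. 76.]
(array([ 374.2, -405.4]), 29.5, np.float64(0.034)) 499 [203.  54.  49.]
rim (array([ 408.6, -346. ]), array([221.3, 130.4]), 59.6)
```

Blue is flat in the tray as well. Now yellow.

```bash
python3 -m crank '[0.05,0.05,-2.1,0,0,0,1, 0,0,-2.1,0,0,0,1, 0,0,-2.1,0,0,0,1, 0,0,-2.1,0,0,0,1, 0,0,0,0,0,0,1, 0,0,0,0,0,0,0.4, 0,0,0,0,0,0,0.4, 0,0,0,0,0,0,0.4, 0,0,0,0,0,0,0.4, 0,0,0,0,0,0,0.4, 0,0,0,0,0,0,0.4, 0,0,0,0,0,0,0.4]' 70
python3 -m crank '[0,0,0,0,0,0.1,0.4, 0,0,0,0,0,0.1,0.4, 0,0,0,0,0,0.1,0.4, 0,0,0,0,0,0.1,0.4, 0,0,0,0,0,0.1,0.4, 0,0,0,0,0,0.15,0.4, 0,0,0,0,0,0.15,0.4, 0,0,0,0,0,0.15,0.4, 0,0,0,0,0,0.15,0.4, 0,0,0,0,0,0.15,0.4, 0,0,0,0,0,0.15,0.4, 0,0,0,0,0,0.15,0.4, 0,0,0,0,0,0.1,0.4, 0,0,0,0,0,0,0.4, 0,0,0,0,0,0,0.4]' 70
```

```text
clock: 24.4
tool_pos: [0.653, 0.203, 0.0877]
orientation: [3.142, -0.002, -0.603]
ft_force: [-1.4, -3.6, 6.6]
finger_gap: 0.0572
finger_force: 74.8
clock: 26.28
tool_pos: [0.6529, 0.2039, 0.0877]
orientation: [3.14, -0.001, 1.047]
ft_force: [-2.5, -2.7, 5.1]
finger_gap: 0.0572
finger_force: 74.8
```

```bash
python3 -m crank '[0,0,0.5,0,0,0,0.4, 0,0,0.5,0,0,0,0.4, 0,0,0.5,0,0,0,0.4, 0,0,0.5,0,0,0,0.4, 0,0,0,0,0,0,0.4]' 70
python3 -m crank '[0,0,4,0,0,0,0.4, 0,0,4,0,0,0,0.4, -1.74,-4.08,0,0,0,0,0.4, -1.74,-4.08,0,0,0,0,0.4, -1.74,-4.08,0,0,0,0,0.4, -1.74,-4.08,0,0,0,0,0.4, -1.74,-4.08,0,0,0,0,0.4, -1.74,-4.08,0,0,0,0,0.4, -1.74,-4.08,0,0,0,0,0.4, -1.74,-4.08,0,0,0,0,0.4, -1.74,-4.08,0,0,0,0,0.4, -1.74,-4.08,0,0,0,0,0.4, -1.74,-4.08,0,0,0,0,0.4, -1.74,-4.08,0,0,0,0,0.4, 0,0,-4,0,0,0,0.4, 0,0,-4,0,0,0,0.4, 0,0,0,0,0,0,0.4, 0,0,0,0,0,0,0.4]' 70
python3 - <<'E'
from h import *
im,d,P=grab('scene','scene5.png'); z=P[:,:,2]
m=win(330,450,255,345)&(z>.012)&(z<.022); print(rect(P,big(m)),m.sum())
E
```

```text
clock: 26.9
tool_pos: [0.6527, 0.2039, 0.1065]
orientation: [3.141, -0.001, 1.047]
ft_force: [1.1, -0.1, -0.7]
finger_gap: 0.057
finger_force: 74.4
clock: 29.15
tool_pos: [0.4442, -0.2863, 0.1068]
orientation: [3.14, 0.0, 1.047]
ft_force: [0.4, 0.8, -1.3]
finger_gap: 0.0571
finger_force: 75.4
(array([ 410.1, -346.2]), array([223.7, 133.9]), 60.2) 1120
```

View pics/scene5.png

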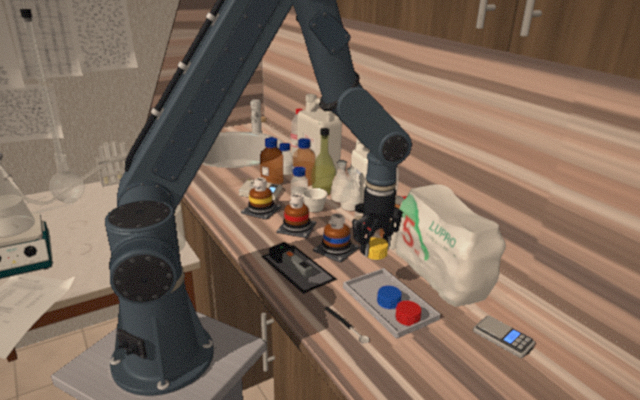

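The yellow cap is held at (377,245). Blue (389,296) and red (408,313) are standing in the unmoved tray. Placing yellow.

```bash
python3 -m crank '[0,0,-1.85,0,0,0,0.4, 0,0,-1.85,0,0,0,0.4, 0,0,-1.85,0,0,0,0.4, 0,0,-1.85,0,0,0,0.4, 0,0,-1.85,0,0,0,0.4, 0,0,-0.5,0,0,0,0.4, 0,0,-0.35,0,0,0,0.4, 0,0,0,0,0,0,0.4, 0,0,0,0,0,0,0.4]' 70
python3 -m crank '[0,0,0,0,0,0,0.82, 0,0,0,0,0,0,0.82, 0,0,0,0,0,0,0.82, 0,0,2,0,0,0,0.82, 0,0,5,0,0,0,1, 0,0,5,0,0,0,1, 0,0,4.5,0,0,0,1, 2,-4,0,0,0,0,1, 2,-4,0,0,0,0,1, 2,-4,0,0,0,0,1, 0,0,0,0,0,0,1]' 70
cat > scan.py <<'E'
from h import *
import sys
im,d,P=grab(sys.argv[1],sys.argv[2]); z=P[:,:,2]
w=(P[:,:,0]>.3)&(P[:,:,0]<.53)&(P[:,:,1]>-.21)&(P[:,:,1]<.06)
m=big(w&(z>.018)&(z<.06)); print('scanner',rect(P,m),med(P,m))
(c,s,a)=cv2.minAreaRect(P[m][:,:2].astype(np.float32)*1000)
print('green', [P[v,u].round(4) for v,u in np.argwhere(m&(im[:,:,1]>im[:,:,0]+40.))[:3]])
E
python3 scan.py top top6.png; python3 scan.py scene scene6.png
```

```text
clock: 30.32
tool_pos: [0.4439, -0.2861, 0.0056]
orientation: [3.14, 0.0, 1.047]
ft_force: [0.2, 0.3, -0.7]
finger_gap: 0.0572
finger_force: 75.4
clock: 31.7
tool_pos: [0.4965, -0.3919, 0.1726]
orientation: [-3.11, -0.017, 1.049]
ft_force: [-19.6, 31.8, 35.1]
finger_gap: 0.0854
finger_force: 38.1
scanner (array([436.9, -24.6]), array([81.9, 57.1]), 68.2) (array([ 0.4372, -0.0168,  0.0367]), 659)
green [array([ 0.4442, -0.0087,  0.0405]), array([ 0.4441, -0.011 ,  0.0393]), array([ 0.4418, -0.0086,  0.0409])]
scanner (array([425.7, -56.8]), array([149.3,  57.8]), 71.1) (array([ 0.418 , -0.0449,  0.0354]), 649)
green []
```

View pics/top6.png

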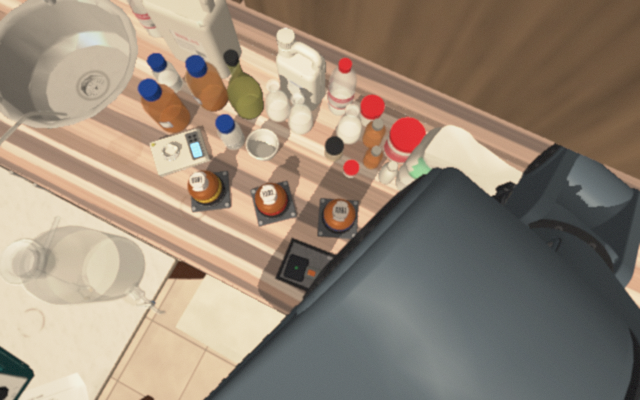

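The three labels show at (200,183), (269,195) and (341,210), but my sidestep pushed the fingers into the bag (about 51 N). Backing off the way I came.

```bash
python3 -m crank '[-2,4,0,0,0,0,1, -2,4,0,0,0,0,1, -2,4,0,0,0,0,1, -2,3,0,0,0,0,1, 0,0,0,0,0,0,1]' 70
python3 scan.py top top7.png; python3 scan.py scene scene7.png
python3 caps.py top7b.png
```

```text
clock: 32.42
tool_pos: [0.4213, -0.2525, 0.1697]
orientation: [-3.137, -0.001, 1.048]
ft_force: [0.6, 0.0, 0.1]
finger_gap: 0.0853
finger_force: 0.0
scanner (array([425.2, -55.1]), array([147.3,  57.2]), 68.5) (array([ 0.4268, -0.0359,  0.0355]), 1022)
green [array([ 0.4442, -0.0086,  0.0403]), array([ 0.4441, -0.011 ,  0.0394]), array([ 0.4419, -0.0085,  0.0388])]
scanner (array([423.9, -57.3]), array([150.5,  58.8]), 68.6) (array([ 0.418 , -0.0434,  0.0355]), 652)
green []
(array([ 596.8, -326.1]), 71.1, np.float64(0.0336)) 114 [214. 200. 175.]
(array([ 444.1, -283. ]), 28.3, np.float64(0.0341)) 262 [237. 207.  81.]
(array([ 405.9, -103.8]), 23.3, np.float64(0.0338)) 192 [89. 85. 78.]
(array([ 364.3, -400.7]), 25.4, np.float64(0.0341)) 104 [199.  57.  53.]
rim (array([ 446.7, -589.4]), array([55.8, 32.1]), 52.6)
```

View pics/scene7.png

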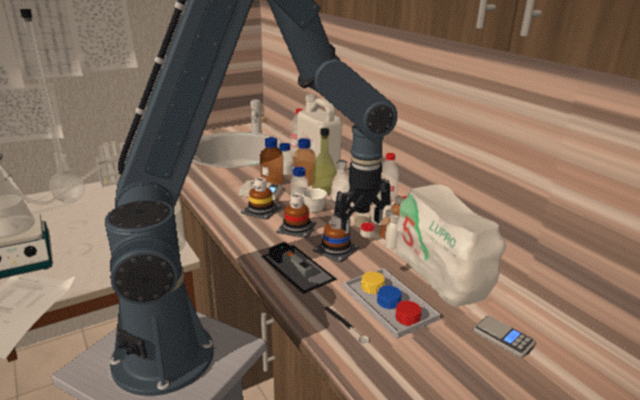

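Yellow (373,282), blue (389,296) and red (408,313) all stand in the tray, and the bag and scanner are where they were. The scanner's centre is (0.425,-0.055), heading 68.5°. I'll grip 5 mm behind its grip point, at (0.423,-0.061), yaw 1.196.

```bash
python3 -m crank '[0.03,3.83,0,0,0,0.03,1, 0.03,3.83,0,0,0,0.03,1, 0.03,3.83,0,0,0,0.03,1, 0.03,3.83,0,0,0,0.03,1, 0.03,3.83,0,0,0,0.03,1, 0,0,-4,0,0,0,1, 0,0,-4,0,0,0,1, 0,0,-3,0,0,0,1, 0,0,0,0,0,0,1, 0,0,0,0,0,0,1]' 70
```

```text
clock: 33.83
tool_pos: [0.4262, -0.065, 0.0603]
orientation: [3.14, 0.0, 1.196]
ft_force: [0.2, 0.5, 0.4]
finger_gap: 0.0854
finger_force: 0.0
```

```bash
python3 -m crank '[-0.3,0.4,-2,0,0,0,1, 0,0,-2,0,0,0,1, 0,0,-1,0,0,0,1, 0,0,-0.5,0,0,0,1, 0,0,0,0,0,0,1, 0,0,0,0,0,0,0, 0,0,0,0,0,0,0, 0,0,0,0,0,0,0, 0,0,0,0,0,0,0, 0,0,0,0,0,0,0, 0,0,0,0,0,0,0, 0,0,0,0,0,0,0, 0,0,0,0,0,0,0, 0,0,0,0,0,0,0]' 60
```

```text
clock: 35.58
tool_pos: [0.4222, -0.0604, 0.0053]
orientation: [3.141, -0.0, 1.197]
ft_force: [-1.2, 0.3, 6.2]
finger_gap: 0.0294
finger_force: 58.9
```

```bash
python3 -m crank '[0,0,1,0,0,0,0, 0,0,3,0,0,0,0, 0,0,3.25,0,0,0,0, 0,0,3.25,0,0,0,0, 0,0,3.25,0,0,0,0, 0,0,3.25,0,0,0,0, 2.75,0.77,0,0,0,0,0, 2.75,0.77,0,0,0,0,0, 2.75,0.77,0,0,0,0,0, 2.75,0.77,0,0,0,0,0, 2.75,0.77,0,0,0,0,0, 2.75,0.77,0,0,0,0,0, 0,0,0,0,0,0,0, 0,0,0,0,0,0,0]' 60
python3 - <<'E'
from h import *
im,d,P=grab('scene','scene8.png'); z=P[:,:,2]
m=big((z>.16)&(z<.22)&(P[:,:,1]>.01)&(np.hypot(P[:,:,0]-.61,P[:,:,1]-.03)<.07)); print(rect(P,m),med(P,m),np.nanmin(P[m][:,2]))
cv2.imwrite('pics/s8.png',cv2.resize(im[130:300,200:440],None,fx=3,fy=3)[:,:,::-1])
im,d,P=grab('top','top8.png')
E
```

```text
clock: 37.33
tool_pos: [0.5852, -0.0139, 0.1745]
orientation: [-3.139, 0.001, 1.197]
ft_force: [-0.3, 0.2, -2.2]
finger_gap: 0.0292
finger_force: 59.6
(array([584.1,  41.6]), array([54.3, 23.2]), 64.4) (array([0.58  , 0.0374, 0.1952]), 156) 0.17725574261823485
```

View pics/s8.png

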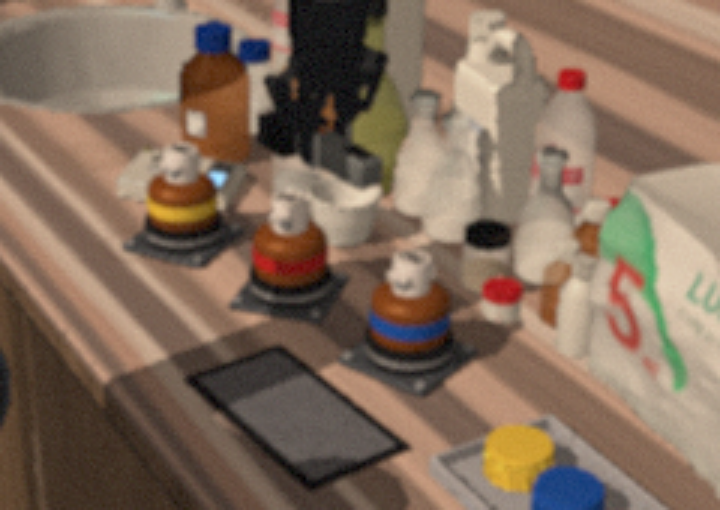

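View pics/top8.png

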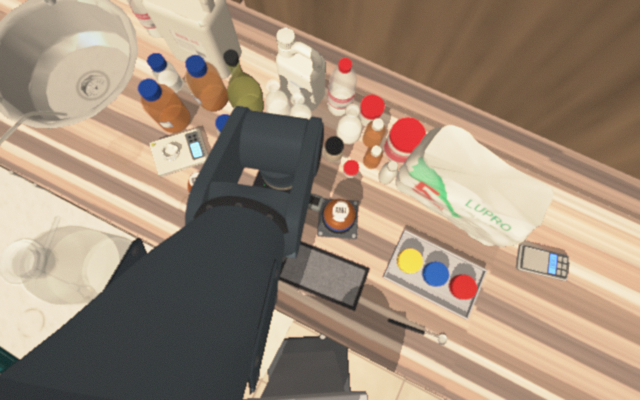

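The scanner hangs level over the red jar, with its handle end at (345,160) in the crop. Its side face is within 5 mm of where I computed it and its underside is at about 0.175. The caps stand in the tray at (410,261), (436,273) and (463,287). Holding at red, then going to blue.

```bash
python3 -m crank '[0.2,0,0,0,0,0,0, 0,0,0,0,0,0,0, 0,0,0,0,0,0,0, 0,0,0,0,0,0,0, 0,0,0,0,0,0,0, 0,0,0,0,0,0,0, 0,0,0,0,0,0,0, 0,0,0,0,0,0,0, 0,0,0,0,0,0,0, 0,0,0,0,0,0,0, 0,0,0,0,0,0,0, 0,0,0,0,0,0,0, 0,0,0,0,0,0,0, 0,0,0,0,0,0,0, 0,0,0,0,0,0,0, 0,0,0,0,0,0,0, 0,0,0,0,0,0,0, 0,0,0,0,0,0,0, 0,0,0,0,0,0,0, 0,0,0,0,0,0,0]' 60
python3 -m crank '[0,0,0,0,0,0,0, 0,0,0,0,0,0,0, 0,0,0,0,0,0,0, 0,0,0,0,0,0,0, 0,0,0,0,0,0,0, 0,0,0,0,0,0,0, -0.82,-2.7,0,0,0,0,0, -0.82,-2.7,0,0,0,0,0, -0.82,-2.7,0,0,0,0,0, -0.82,-2.7,0,0,0,0,0, -0.82,-2.7,0,0,0,0,0, -0.82,-2.7,0,0,0,0,0, 0,0,0,0,0,0,0, 0,0,0,0,0,0,0]' 60
python3 - <<'E'
from h import *
im,d,P=grab('scene','scene9.png'); z=P[:,:,2]
m=big((z>.16)&(z<.22)&(np.hypot(P[:,:,0]-.55,P[:,:,1]+.14)<.08)); print(rect(P,m),med(P,m),np.nanmin(P[m][:,2]))
cv2.imwrite('pics/s9.png',cv2.resize(im[130:300,220:460],None,fx=3,fy=3)[:,:,::-1])
E
```

```text
clock: 39.92
tool_pos: [0.589, -0.0141, 0.1749]
orientation: [-3.142, 0.0, 1.197]
ft_force: [-0.1, -0.1, -1.1]
finger_gap: 0.029
finger_force: 59.6
clock: 41.68
tool_pos: [0.5398, -0.1757, 0.1749]
orientation: [-3.141, -0.001, 1.196]
ft_force: [0.8, -0.3, -1.3]
finger_gap: 0.0291
finger_force: 59.6
(array([ 540.2, -154.4]), array([120.7,  54.6]), 86.0) (array([ 0.5299, -0.171 ,  0.2017]), 524) 0.1768161504674075
```

View pics/s9.png

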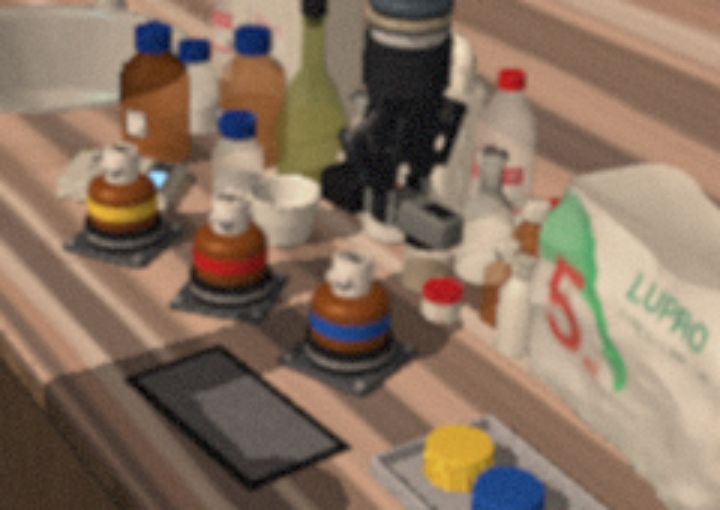

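The scanner is level over the blue jar, head at (345,185) and handle at (430,220) in the crop. Holding, then yellow.

```bash
python3 -m crank '[-0.1,0,0,0,0,0,0, 0,0,0,0,0,0,0, 0,0,0,0,0,0,0, 0,0,0,0,0,0,0, 0,0,0,0,0,0,0, 0,0,0,0,0,0,0, 0,0,0,0,0,0,0, 0,0,0,0,0,0,0, 0,0,0,0,0,0,0, 0,0,0,0,0,0,0, 0,0,0,0,0,0,0, 0,0,0,0,0,0,0, 0,0,0,0,0,0,0, 0,0,0,0,0,0,0, 0,0,0,0,0,0,0, 0,0,0,0,0,0,0, 0,0,0,0,0,0,0, 0,0,0,0,0,0,0, 0,0,0,0,0,0,0, 0,0,0,0,0,0,0]' 60
python3 -m crank '[0,0,0,0,0,0,0, 0,0,0,0,0,0,0, 0,0,0,0,0,0,0, 0,0,0,0,0,0,0, 0,0,0,0,0,0,0, 1.11,4.05,0,0,0,0,0, 1.11,4.05,0,0,0,0,0, 1.11,4.05,0,0,0,0,0, 1.11,4.05,0,0,0,0,0, 1.11,4.05,0,0,0,0,0, 1.11,4.05,0,0,0,0,0, 1.11,4.05,0,0,0,0,0, 1.11,4.05,0,0,0,0,0, 0,0,0,0,0,0,0, 0,0,0,0,0,0,0]' 60
```

```text
clock: 44.22
tool_pos: [0.5389, -0.1761, 0.1749]
orientation: [3.142, -0.0, 1.197]
ft_force: [0.2, -0.2, -1.0]
finger_gap: 0.0293
finger_force: 59.6
clock: 46.1
tool_pos: [0.6272, 0.1476, 0.1746]
orientation: [-3.141, 0.001, 1.197]
ft_force: [-0.1, -0.9, -1.2]
finger_gap: 0.0291
finger_force: 59.6
```

```bash
python3 -m crank '[0.1,0,0,0,0,0,0, 0,0,0,0,0,0,0, 0,0,0,0,0,0,0, 0,0,0,0,0,0,0, 0,0,0,0,0,0,0, 0,0,0,0,0,0,0, 0,0,0,0,0,0,0, 0,0,0,0,0,0,0, 0,0,0,0,0,0,0, 0,0,0,0,0,0,0, 0,0,0,0,0,0,0, 0,0,0,0,0,0,0, 0,0,0,0,0,0,0, 0,0,0,0,0,0,0, 0,0,0,0,0,0,0, 0,0,0,0,0,0,0, 0,0,0,0,0,0,0, 0,0,0,0,0,0,0, 0,0,0,0,0,0,0, 0,0,0,0,0,0,0]' 60
python3 -m crank '[0,0,0,0,0,0,0, 0,0,0,0,0,0,0, 0,0,0,0,0,0,0, 0,0,0,0,0,0,0, 0,0,0,0,0,0,0, -2.55,-2.81,0,0,0,-0.0075,0, -2.55,-2.81,0,0,0,-0.0075,0, -2.55,-2.81,0,0,0,-0.0075,0, -2.55,-2.81,0,0,0,-0.0075,0, -2.55,-2.81,0,0,0,-0.0075,0, -2.55,-2.81,0,0,0,-0.0075,0, -2.55,-2.81,0,0,0,-0.0075,0, -2.55,-2.81,0,0,0,-0.0075,0, 0,0,-4,0,0,0,0, 0,0,-4,0,0,0,0, 0,0,-4,0,0,0,0, 0,0,-2.5,0,0,0,0, 0,0,0,0,0,0,0, 0,0,0,0,0,0,0]' 60
```

```text
clock: 48.6
tool_pos: [0.6286, 0.1479, 0.1749]
orientation: [3.142, 0.0, 1.197]
ft_force: [-0.3, 0.1, -1.5]
finger_gap: 0.029
finger_force: 59.6
clock: 50.98
tool_pos: [0.4254, -0.0772, 0.0306]
orientation: [3.14, 0.0, 1.137]
ft_force: [0.1, 0.0, -1.4]
finger_gap: 0.0288
finger_force: 59.6
```

Lower the last 2.4 cm, release and retreat straight up.

```bash
python3 -m crank '[0,0,-1,0,0,0,0, 0,0,-0.8,0,0,0,0, 0,0,-0.4,0,0,0,0, 0,0,-0.25,0,0,0,0, 0,0,0,0,0,0,0, 0,0,0,0,0,0,0]' 60
python3 -m crank '[0,0,0,0,0,0,1, 0,0,0,0,0,0,1, 0,0,0,0,0,0,1, 0,0,0,0,0,0,1, 0,0,0,0,0,0,1, 0,0,3,0,0,0,1, 0,0,5,0,0,0,1, 0,0,6,0,0,0,1, 2,4,4,0,0,0,1, 3,5,0,0,0,0,1, 3,5,0,0,0,0,1, 3,5,0,0,0,0,1, 0,0,0,0,0,0,1]' 60
python3 scan.py top top9.png; python3 scan.py scene scene10.png; python3 caps.py top10.png
```

```text
clock: 51.72
tool_pos: [0.4247, -0.0769, 0.0054]
orientation: [3.142, -0.0, 1.137]
ft_force: [-0.5, -0.9, -1.7]
finger_gap: 0.0295
finger_force: 59.9
clock: 53.35
tool_pos: [0.5363, 0.1163, 0.1854]
orientation: [3.14, -0.002, 1.142]
ft_force: [0.4, 0.3, 1.1]
finger_gap: 0.0854
finger_force: 0.0
scanner (array([426.4, -71.4]), array([147.1,  57.5]), 64.4) (array([ 0.43  , -0.0537,  0.0355]), 1020)
green [array([ 0.4501, -0.0279,  0.038 ]), array([ 0.4478, -0.0277,  0.0365]), array([ 0.4454, -0.0276,  0.0381])]
scanner (array([429.5, -71.4]), array([154.1,  56.4]), 69.5) (array([ 0.4208, -0.0608,  0.0355]), 657)
green []
(array([ 599.1, -321.8]), 66.4, np.float64(0.0333)) 108 [223. 211. 186.]
(array([ 541.5, -132.6]), 34.8, np.float64(0.0305)) 63 [66. 62. 66.]
(array([ 489.3, -457.7]), 36.1, np.float64(0.0343)) 61 [224. 211. 186.]
(array([ 441.5, -295. ]), 29.4, np.float64(0.0339)) 474 [242. 219.  89.]
(array([ 406.7, -353.5]), 29.4, np.float64(0.034)) 484 [ 60. 106. 180.]
(array([ 409. , -111.1]), 30.5, np.float64(0.0337)) 274 [108. 105.  96.]
(array([ 372.6, -415.2]), 29.7, np.float64(0.034)) 494 [217.  59.  54.]
rim (array([ 407.9, -354.9]), array([220.9, 130.6]), 59.7)
```

View pics/scene10.png

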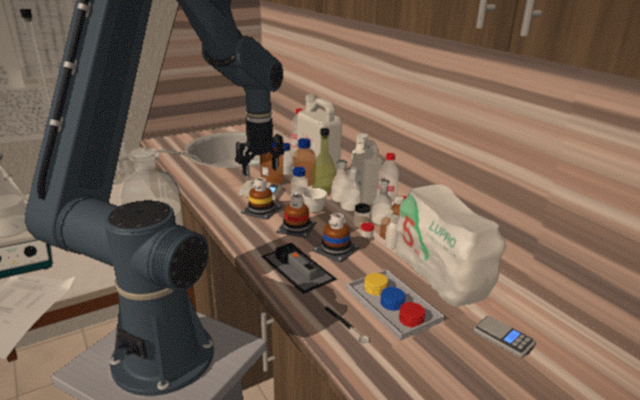

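The tray was nudged about 1 cm but all the caps still stand flat inside it, at (376,283), (393,298) and (412,314). The scanner lies along the mat's middle at (300,267), the bystanders are in place and the arm is clear. Handing in.

```bash
python3 -c "
from bench import manip
print(manip.hand_in())"
```

```text
the job is handed in; nothing more can be done
None
```

I handed the job in at about 53 s on the clock: all three caps stand top up in the tray, red, blue and yellow were each held about 3 s under the scanner, and it lies flat along the mat's middle. `hand_in()` returned no verdict, and one sidestep pushed the open fingers into the bag at about 51 N wrist force (38 N at the finger) before I backed off with nothing seen to move.

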